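# Open the well under the bar-handled hatch

### The arm

A 6-joint arm with a two-finger parallel gripper is mounted at the origin on a cart in front of the work surface, level with it; the furniture and walls round the work are solid. World frame = base frame: x ahead of the robot, y to its left, z up, the work surface at z = 0. Lengths are in mm, angles in rad, forces in N, time in s.
With the tool pointing down it reaches from about 300 to 750 mm from the base axis. Payload 8.5 kg.
Tool frame: the origin (TCP) lies midway between the tips of the shut fingers; the grasp point (between the pads) lies 19 mm behind it (r.grasp_offset is the distance from the TCP to the grasp point, in mm); z points along the fingers, x is the direction in which the jaws open and shut, and the axes are right-handed (so a half turn about z gives the same grasp; the last joint's range is limited). The gripper opens to 85 mm and grips with 20 to 120 N. Pads are 22 mm wide; open, the fingers measure 114 mm over their backs; the gripper's body (76 mm by 85 mm) begins 54 mm behind the grasp point. The pads swing forward as they close: fully open they stand 13 mm farther back than shut.
Start: joints at [-1.478, 0.381, 1.297, -0, 1.464, -0.215], TCP at [166.624, -524.134, 231.322] pointing down, gripper open.
Joint ranges: [-3.11, 3.11], [-0.89, 2.33], [0.22, 2.48], [-1.42, 4.56], [0.17, 2.85], [-2.88, 2.88]. Speed limits (rad/s): [2.39, 2.39, 3.14, 3.14, 3.14, 3.14].

### API

Orientations are given as a unit quaternion [x, y, z, w].
In Python, from bench import r, vision gives the robot as it stands. The module is installed in compiled form; this text tells all that it offers. Calls block until the motion is done:
- r.movep(position, orientation): joint-space move of the TCP to a pose.
- r.movel(position, ori=None, speed=150, force_limit=None): straight line of the TCP; ori=None keeps the orientation; speed is the mean speed in mm/s. With force_limit (N) it stops when the force on the tool has changed by that much, and returns True; else False.
- r.move_joints(angles): joint-space move.
- r.set_gripper(opening): opening from 0.0 (shut) to 1.0 (fully open); the grip force is fixed at half the most; returns when the fingers have stopped.
- r.pause(seconds).
- r.inverse_kinematics(position, orientation): joint angles nearest the present ones, or None.
- vision.grab_frame(name): name is "scene" or "top"; returns (picture, depth): 400x640x3 uint8, red, green, blue; 400x640 float32, mm along the optical axis (not along the pixel's ray), 0 where there is no reading.
- vision.camera_info(name): a dict with "K" (3x3 intrinsics, pixels), "rvec" (rotation vector, rad) and "tvec" (3), from world to camera coordinates, as OpenCV has them. Camera axes: x right, y down, z forward; pixel columns grow to the right and rows downward; lengths in mm; the calibration is good to about 2 mm. A picture is of the moment at which its call begins. camera_info takes no time and is no camera call.
A pose or a line that the arm cannot do raises r.Unreachable and nothing moves.
- r.hand_in(): hands the job in, once; it reports no verdict.
Readings, each from a call of its own:
- r.read_t(): time.
- r.read_joints(): joint angles.
- r.read_qvel(): joint speeds.
- r.read_effort(): joint torques, N m.
- r.read_position(): TCP position.
- r.read_ee_rot(): TCP orientation.
- r.read_contact_force(): force on the tool from outside, world axes, zero at the start.
- r.read_ft_torque(): the same for the moment, N m.
- r.read_gripper_width(): opening from 0.0 (shut) to 1.0 (fully open).
Only numpy, scipy, OpenCV 4.12 (cv2) and the standard library are available. Lean on these libraries where they do the work, as an engineer would, in place of code of your own. Each camera call takes 0.05 s, during which the arm holds its last target. There are 200 camera calls.

### The job

Open the well of the cork box that is closed by the hatch with the bar handle: lift that hatch up off its recessed seat, slide it along its channels to the middle of the box, set it down there flat and centred on the deck between the two wells, and let go. Leave the hatch with the round knob closed on its seat.

Things in the scene. Friction and masses are not known exactly. Their poses are not given: they have to be found in the camera images.
- well_box: Fixed low light-wood box, 150 (x) x 416 (y) x 82 mm, origin under its centre. Middle deck 140 long in y, top at z 50 mm. At y = +-133 mm a well each, with a 126 mm square ledge (hatch seat) at z 40. Channels along both long sides, whole length: walls 126 apart, lips overhang 12 each side at z 76 to 82, so a hatch cannot come out upward. End walls z 50. Its y is within 9 degrees of world y.
- bar_hatch: Loose dark wooden hatch with a steel BAR handle, about 0.2 kg: slab 116 (x) x 120 (y) x 8 mm, origin centre of underside. Lies on the left or right seat, square to the box. Bar along x (across the box), centred, 70 long, 14 wide in y, from 30 to 46 mm above the origin, on two end posts. Must rise 10 mm to clear its seat; its slab meets the lips after 28 mm.
- knob_hatch: The same dark hatch with a round steel KNOB (30 mm across, top 44 mm above the origin, the centre of its underside), on the seat of the other well. It stays there.
- deck_mid (a point): Centre of the top of the box's middle deck, where the bar hatch shall lie: the hatch's origin comes to this point. Wall cabinets hang less than 0.6 m over the worktop beyond world x = 0.57 m: draw the arm in before swinging it round, and stay low.
Mind the look-alikes: they are no part of the job. Leave any blue look-alike of the knob_hatch alone.

How it is judged:
By the outcome, as a careful person would: the job done as asked, in the order asked, and still so for the second after the job is handed in, with the robot touching nothing.
It also fails if it takes over 32 s, if anything falls off the work surface, if the arm or the gripper's body presses on something with over 40 N, if the wrist force passes 120 N, or if a joint passes its speed limit or range.

## Working session

There is one attempt and no reset: what is moved stays moved. The work goes in short steps, each a Python script; the robot and the scene stay as the last script left them, time stands still between calls to the robot, and variables do not carry over. Pictures are saved under pics/ and viewed, about 8 in all and at most 12, crops included, and the job is handed in when it is done.

```bash
mkdir -p pics; cat > h.py <<'E'
import numpy as np, cv2
from bench import r, vision
def grab(n):
    im,d=vision.grab_frame(n); c=vision.camera_info(n)
    K=np.array(c["K"],float); R=cv2.Rodrigues(np.array(c["rvec"],float))[0]; t=np.array(c["tvec"],float).ravel()
    v,u=np.mgrid[:400,:640]
    P=np.stack([(u-K[0,2])/K[0,0]*d,(v-K[1,2])/K[1,1]*d,d],-1)
    W=(P-t)@R; W[d==0]=np.nan
    return im,d,W,(K,R,t)
E
python3 - <<'E'
from h import *
for n in("scene","top"):
    im,d,W,c=grab(n); cv2.imwrite(f"pics/{n}0.png",im[...,::-1]); np.savez(f"{n}0.npz",im=im,W=W)
    print(n,-c[1].T@c[2],c[1][2],r.read_t())
E
```

```text
scene [-81.9328802  808.30215334 646.97080958] [ 0.48956564 -0.6751803  -0.55177627] 0.05
top [ 382.2674026    87.30353393 1121.63102276] [ 0.0854377   0.00116026 -0.99634284] 0.1
```

View pics/scene0.png

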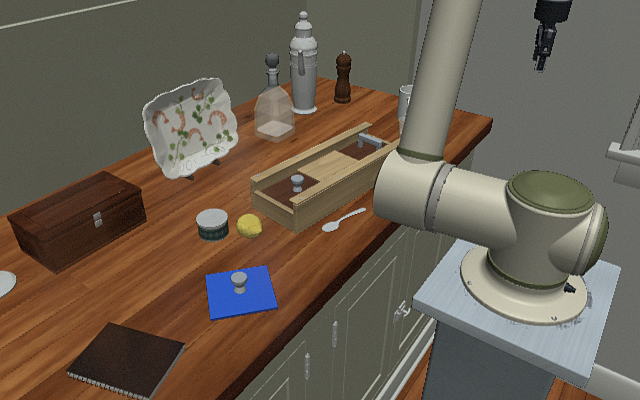

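View pics/top0.png

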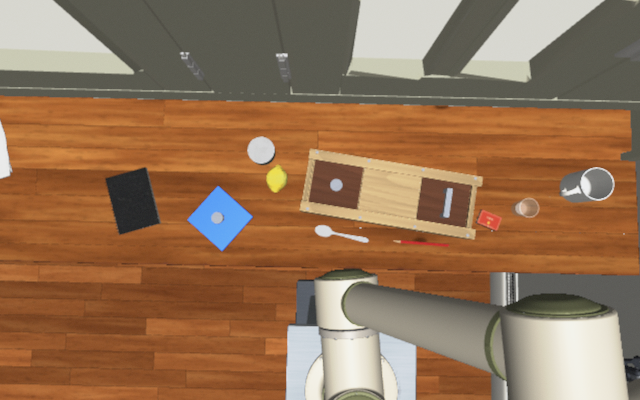

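The bar hatch is on the right well (top image ~(448,202)) and the knob hatch on the left (336,185). The box runs from (308,180) to (475,207), and the blue look-alike at (220,218) is well clear. Next I measure the box and the bar from both views.

```bash
python3 - <<'E'
from h import *
for n in("top","scene"):
    z=np.load(n+"0.npz"); W=z['W']; im=z['im'].astype(int)
    if n=="top":
        reg=np.zeros((400,640),bool); reg[140:245,295:490]=1
    else:
        reg=np.zeros((400,640),bool); reg[115:235,245:400]=1
    Z=W[...,2]
    lip=reg&(abs(Z-80)<7)
    # lip points
    L=W[lip].astype(np.float32)
    if n=="top":
        rect=cv2.minAreaRect(L[:,:2].copy()); print("lips",rect,np.median(L[:,2]))
    sat=im.max(-1)-im.min(-1)
    b=np.zeros_like(reg)
    if n=="top": b[182:222,436:460]=1
    else: b[128:155,350:388]=1
    for nm,m in(("bar",b&(sat<40)&(im.min(-1)>70)),("barZ",b&(Z>78)&(Z<92)&(sat<40))):
        P=W[m]; print(n,nm,m.sum(),np.nanmedian(P,0),np.nanpercentile(P[:,2],[5,50,95]))
        if len(P)>5: print(cv2.minAreaRect(P[np.isfinite(P[:,0])][:,:2].astype(np.float32)))
    k=np.zeros_like(reg)
    if n=="top": k[176:195,327:346]=1
    else: k[173:185,290:305]=1
    P=W[k&(sat<40)&(im.min(-1)>70)]; print(n,"knob",len(P),np.nanmedian(P,0))
    if n=="top":
        for nm,(u,v) in dict(deck=(390,190),slabL=(432,198),slabK=(322,180)).items(): print(nm,np.nanmedian(W[v-3:v+4,u-3:u+4].reshape(-1,3),0))
E
```

```text
lips ((478.4197082519531, -81.00146484375), (415.7308349609375, 150.72991943359375), 81.89895629882812) 82.319435
top bar 251 [ 458.9009467  -212.19736315   84.53078083] [48.02781388 84.53078083 89.16637447]
((460.862060546875, -219.50335693359375), (27.714139938354492, 74.5462875366211), 81.69098663330078)
top barZ 190 [ 459.08475598 -211.85716697   85.72358616] [81.02263612 85.72358616 89.59240503]
((459.7482604980469, -212.9415283203125), (15.050149917602539, 69.5), 81.69098663330078)
top knob 144 [494.42973299  48.93969554  80.98604496]
deck [487.68102532 -83.83910973  50.56628663]
slabL [ 470.48483109 -186.86663812   48.27614009]
slabK [508.42390939  81.96119123  49.22611001]
scene bar 240 [ 463.43914006 -209.18198462   77.00944778] [48.72222679 77.00944778 84.79904477]
((466.4603271484375, -231.146240234375), (74.39802551269531, 140.30043029785156), 19.95290756225586)
scene barZ 110 [ 456.05388621 -208.82844544   82.76107926] [78.48313841 82.76107926 85.33052113]
((456.2909851074219, -219.51019287109375), (57.34968566894531, 110.39500427246094), 73.74677276611328)
scene knob 107 [491.1289734   55.24477407  78.25796756]
```

The measurements agree. The box centre is (478.4, −81.0), yaw −8.1°, lips z 82. The bar is predicted at (459.7, −212.7) and seen at (459.7, −212.9), top z ≈ 86 from above and ≈ 83–85 in the scene view. Approach and grasp next.

```bash
cat >> h.py <<'E'
from scipy.spatial.transform import Rotation as Ro
by=np.array([np.cos(np.radians(81.9)),np.sin(np.radians(81.9)),0]); C=np.array([478.4,-81.0,0])
def quat(s):
    x=s*by; z=np.array([0,0,-1.]); return Ro.from_matrix(np.c_[x,np.cross(z,x),z]).as_quat()
bar=np.array([459.7,-212.8,0])
def at(p,z): return [float(p[0]),float(p[1]),float(z)]
E
python3 - <<'E'
from h import *
j0=np.array(r.read_joints()); best=None
for s in(1,-1):
    q=r.inverse_kinematics(at(bar,160),quat(s)); print(s,q)
    if q is not None and (best is None or abs(q-j0).max()<best[0]): best=(abs(np.array(q)-j0).max(),s,q)
s=best[1]; open("s.txt","w").write(str(s)); print(s)
r.movep(at(bar,160),quat(s)); print(r.read_t(),r.read_position(),r.read_contact_force())
r.set_gripper(0.7)
print(r.movel(at(bar,60),speed=80,force_limit=15),r.read_position(),r.read_contact_force(),r.read_t())
im,d,W,c=grab("top"); im2=grab("scene")[0]
a=cv2.resize(im[130:255,290:490],None,fx=2,fy=2); b=cv2.resize(im2[60:240,240:440],None,fx=2,fy=2)
o=np.zeros((620,400,3),np.uint8); o[:250]=a; o[260:620]=b; cv2.imwrite("pics/g1.png",o[:600,:,::-1])
E
```

```text
1 [-6.67624876e-01  3.72537273e-01  1.53410696e+00 -4.44089210e-16
  1.23494842e+00 -2.09704953e+00]
-1 [-6.67624876e-01  3.72537273e-01  1.53410696e+00 -4.44089210e-16
  1.23494842e+00  1.04454312e+00]
-1
1.6917 [ 459.60257512 -213.5189874   160.12943702] [ 0.34888079  0.31860065 -0.2923462 ]
False [ 459.91164601 -212.94682776   60.41308617] [-0.20173968 -0.00264001  0.52355688] 3.475
```

View pics/g1.png

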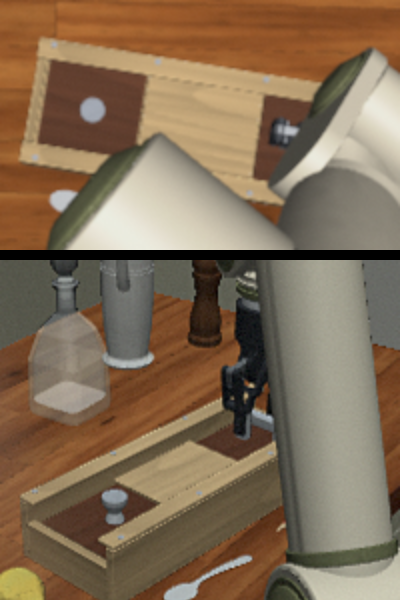

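The fingers are astride the bar, inside the lips and without contact; the near finger shows at about (243,430) in the lower crop. Next I close on the bar and lift 17 mm.

```bash
python3 - <<'E'
from h import *
r.set_gripper(0.0); print("w",r.read_gripper_width(),r.read_contact_force(),r.read_t())
p=np.array(r.read_position())
print(r.movel(at(p,p[2]+17),speed=40,force_limit=15),r.read_position(),"F",r.read_contact_force(),r.read_ft_torque(),"w",r.read_gripper_width(),r.read_t())
im2=grab("scene")[0]; cv2.imwrite("pics/g2.png",cv2.resize(im2[60:240,240:440],None,fx=3,fy=3)[...,::-1])
E
```

```text
w 0.15085994716576132 [-0.8129099   0.59780849  4.13614222] 4.0583
False [ 459.78299388 -212.84954792   77.3149572 ] F [ 0.27837277 -1.16491032 -1.43068954] [ 0.0074054  -0.07190248  0.02503052] w 0.15370603896829121 4.6417
```

View pics/g2.png

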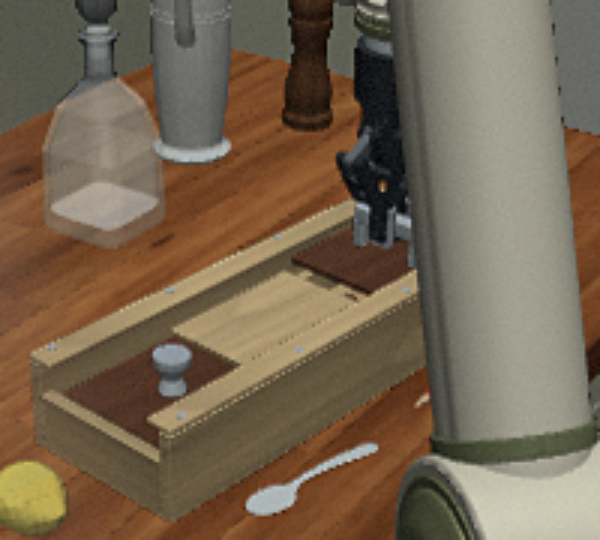

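The hatch is up: its near edge shows above the deck at (300,260) and the bar is held at width 0.15. Now I slide it to the middle and lower it with a force guard.

```bash
python3 - <<'E'
from h import *
print(r.movel(at(C,77.3),speed=60,force_limit=20),r.read_position(),"F",r.read_contact_force(),"w",r.read_gripper_width(),r.read_t())
print(r.movel(at(C,68),speed=20,force_limit=5),r.read_position(),"F",r.read_contact_force(),r.read_ft_torque(),r.read_t())
im2,d,W,c=grab("scene"); cv2.imwrite("pics/g3.png",cv2.resize(im2[60:240,240:440],None,fx=3,fy=3)[...,::-1])
E
```

```text
False [478.41388536 -81.18000006  77.30498372] F [ 0.43337571 -0.31827283 -2.47537329] w 0.15164596242604936 7.0583
True [478.37844787 -81.03579395  70.26909664] F [0.32239564 0.36698618 6.37399171] [ 0.05701815  0.09344117 -0.00964927] 7.4583
```

View pics/g3.png

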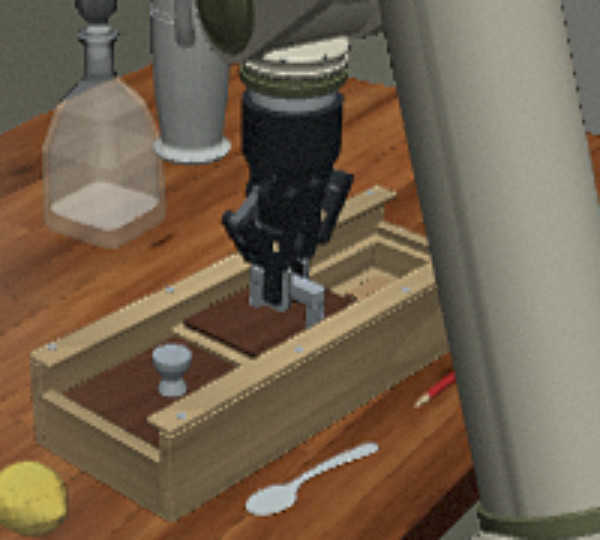

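It touched down at exactly the expected 7 mm (hatch z 50), with the right well open. Now I release, retreat straight up, draw aside and measure.

```bash
python3 - <<'E'
from h import *
s=int(open("s.txt").read())
r.set_gripper(0.6); print(r.read_gripper_width(),r.read_contact_force(),r.read_position())
print(r.movel(at(C,190),speed=90,force_limit=15),r.read_position(),r.read_contact_force(),r.read_t())
r.move_joints([-1.478, 0.381, 1.297, -0, 1.464, -0.215]); print(r.read_t(),r.read_position())
im,d,W,c=grab("top"); im2=grab("scene")[0]
o=np.vstack([cv2.resize(im[130:255,290:490],None,fx=2,fy=2),cv2.resize(im2[110:240,240:440],None,fx=2,fy=2)]); cv2.imwrite("pics/g4.png",o[...,::-1])
i=im.astype(int); Z=W[...,2]; reg=np.zeros((400,640),bool); reg[140:245,295:490]=1
print("lips",cv2.minAreaRect(W[reg&(abs(Z-80)<7)][:,:2].astype(np.float32)))
b=np.zeros_like(reg); b[170:215,370:412]=1; sat=i.max(-1)-i.min(-1)
P=W[b&(Z>80)&(Z<96)&(sat<40)]; print("bar",len(P),P.mean(0),np.median(P[:,2]),cv2.minAreaRect(P[:,:2].astype(np.float32)))
m=b&(i[...,0]<130)&(abs(Z-58)<6); P=W[m]; B=P[:,:2]-C[:2]; bx=np.array([by[1],-by[0]])
x,y=B@bx,B@by[:2]; print("slab box frame x",np.percentile(x,[1,99]),"y",np.percentile(y,[1,99]))
A=np.c_[x,y,np.ones(len(x))]; print("plane (slopes,z)",np.linalg.lstsq(A,P[:,2],rcond=None)[0])
k=np.zeros_like(reg); k[176:195,327:346]=1; print("knob",np.nanmedian(W[k&(sat<40)&(i.min(-1)>70)],0))
E
```

```text
0.6005372571351086 [-0.02264856  0.45612981  0.41988577] [478.05176592 -80.88234084  69.79114288]
False [478.1905265  -80.94321446 189.52211912] [-0.4687625   0.4903237   0.03379779] 9.4417
11.4 [ 167.46950048 -523.79701282  231.21006556]
lips ((478.2792053222656, -81.11795043945312), (416.08111572265625, 150.44793701171875), 81.90206146240234)
bar 99 [477.66021754 -78.4346522   93.29722816] 94.38358284591186 ((477.9741516113281, -79.24176025390625), (14.72998332977295, 69.10552978515625), 82.44876098632812)
slab box frame x [-48.05558596  51.11771196] y [-54.96193361  50.64455472]
plane (slopes,z) [-4.32077238e-03  1.44105063e-03  5.85780968e+01]
knob [494.50045651  49.01205377  81.12528178]
```

View pics/g4.png

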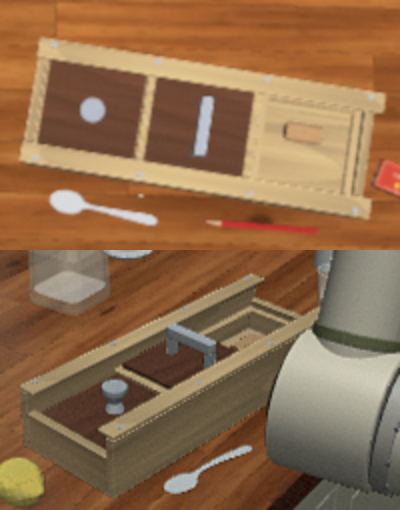

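The slab lies flat (slopes < 0.005, top z 58.6) and the knob hatch has not moved. My masks clipped the bar and slab, so I repeat the centring check with wider ones.

```bash
python3 - <<'E'
from h import *
im,d,W,c=grab("top"); i=im.astype(int); Z=W[...,2]; sat=i.max(-1)-i.min(-1)
b=np.zeros((400,640),bool); b[155:225,350:430]=1
B=W-C; X=B@np.array([by[1],-by[0],0]); Y=B@by
m=b&(Z>84)&(Z<112)&(sat<40)&(abs(X)<42); P=np.c_[X[m],Y[m]]
print("bar",m.sum(),np.median(Z[m]),cv2.minAreaRect(P.astype(np.float32)))
# slab dark extent per brightness along box y, near x=-30..30 away from handle
m=b&(abs(Z-57)<8)&(abs(X)<45)&(abs(Y)<75); g=i.sum(-1)
dark=m&(g<270)
for lo in(-42,-20,20): 
    q=dark&(X>lo)&(X<lo+22); print("slab y",Y[q].min(),Y[q].max())
print("bright deck at y", [int(np.median(g[m&(abs(Y-k)<2)])) for k in range(-70,71,5) if (m&(abs(Y-k)<2)).any()])
E
```

```text
bar 194 95.96340536452907 ((-0.62200927734375, 1.766561508178711), (68.60079956054688, 14.090929985046387), 0.03952600434422493)
slab y -58.11543199718711 74.95856486403846
slab y -57.61135926241644 59.26763211330542
slab y -57.30874618383152 59.19637288809784
bright deck at y [545, 540, 396, 230, 231, 231, 230, 232, 233, 233, 233, 234, 322, 224, 224, 227, 232, 232, 234, 233, 233, 232, 233, 233, 233, 232, 359, 541, 477]
```

```bash
python3 -c "
from bench import r
print(r.read_t()); print(r.hand_in())"
```

```text
11.55
the job is handed in; nothing more can be done
None
```

The bar hatch now lies on the middle deck, its well is open, and the job is handed in at 11.55 s. I gripped it by the bar, lifted it 17 mm, slid it 133 mm along the channels, set it down under a force guard and let go. The arm then went back to its start pose, clear of everything.

**Last checks**
- **Flatness:** the hatch is flat, with slopes under 0.005. The slab top measured z 58.6 and the bar top z 96, which matches a hatch resting at z 50.
- **Squareness:** it is square to the box within about 0.1° by the final bar fit; the earlier, clipped one had shown 0.5°.
- **Knob hatch:** it has not moved (within 0.2 mm), and the blue look-alike was never approached.
- **Forces:** all force readings stayed under 7 N.

**Disagreements**
- **Centring along the box:** the camera's bar fit puts the hatch 1.8 mm off centre and the slab edges about 1 mm. The gripper's position at release says about 0.1 mm. Both are within the 2 mm calibration, so I left it. Across the box the offset is about 0.6 mm.
- **Bar height before the lift:** the scene camera read 1–3 mm lower than the top camera. The grasp held, so this did no harm.
- **Clipped mask:** my first check after the release cut off part of the bar and slab, so I repeated it with a wider one. In the repeat, one slab-edge reading (75 mm) was also spurious, and I ignored it.

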